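Take the lidded pot out of the cold well

TASK

Get the small lidded pot out of the cold well for packing: its clear cover has a bar handle and must first be lifted until its feet clear the bumps on the rails, never forced against them, then slid all the way open to its stop and left resting down on the rails. Then lift out the pot, which has a bail handle, and set it down gently, upright and with its whole base on the slatted wooden board. Let go, and do not disturb the lunch-box stack, the jar or the cup.

Things in the scene. Friction and masses are not known exactly. Their poses are not given: they have to be found in the camera images.
- well: Stainless cold well, fixed: 200 mm (its x) by 360 mm (its y), walls 105 mm high. Origin at the centre of its underside, on the table; z up. The -y half is an open well (inside 176 mm in x, 152 mm in y, centre at y = -94 mm, floor 12 mm up); the +y half is a closed housing 98 mm high, over which the cover parks. The tops of the long walls, at x = -94 and +94 mm, are the rails.
- bumps (a point): Point midway between the two steel detent bumps, at the height of the rail tops, 105 mm above the table. One bump stands on each rail, at x = -94 and +94 mm from here, 10 mm high and 12 mm long (y from -6 to +6 mm). Axes parallel to the well's.
- cover_handle (a point): Centre of the cover's steel bar handle: 12 mm thick, 100 mm long along the well's x between two posts, 40 mm above the clear panel (162 mm above the table with the cover down). Axes parallel to the well's. The cover: clear panel 206 by 175 by 5 mm, steel side skirts, four feet 12 mm high, about 0.45 kg. Closed, it covers the well, the handle at y = -87 mm in the well's frame.
- cover_slide (a joint): How far the cover is slid open, in m, along the well's +y: 0 closed, 0.150 fully open at the stop. After up to 5 mm of play its two leading feet meet the bumps, which block it unless the cover is lifted. From 0.029 on the feet are past the bumps and the cover can be let down on the rails again. Friction about 2 N; it stays where it is left.
- cover_lift (a joint): How far the cover is raised straight up from the rails, in m: 0 resting, 0.035 most (it is captive and does not tilt or turn). More than 0.010 clears the bumps; it sinks back by its own weight when let go.
- pot_center (a point): Centre of the lidded stainless pot, 45 mm above its flat underside (the pot with its bail is 90 mm high). Round body 84 mm wide, lid rim 88 mm wide at 44 to 47 mm, lid top at 53 mm; solid lid, closed. About 0.35 kg. Its bail is a rigid upright arch in the pot's own y-z plane. Axes: z up, y along the bail. It stands in the well, under the cover.
- pot_bail (a point): Centre of the black grip on the top bar of the pot's bail, 84 mm above the pot's underside: a square sleeve 12 by 12 mm, 46 mm long along the pot's y, level; 25 mm free below it to the lid. The rest of the bail is round bar 8 mm thick. Axes as pot_center.
- pot: The pot as a whole, origin at the centre of its underside; axes as pot_center.
- board: Slatted light-wood board, fixed: 190 mm (its x) by 170 mm (its y), 22 mm high. Origin at the centre of its underside, on the table; the five slats run along its x. It is the only board on the table in reach, left or right of the well.
- bento: Stack of two dark red lunch boxes strapped together, 188 by 158 mm, 85 mm high, loose. Origin at the centre of its underside. Bystander, stands on the other side of the well from the board.
- jar: Small glass jar, 60 mm wide, 85 mm high, loose. Origin at the centre of its underside. Bystander.
- cup: Steel cup, 68 mm wide, 80 mm high, loose. Origin at the centre of its underside. Bystander.

How it is judged:
By the outcome, as a careful person would: the job done as asked, in the order asked, and still so for the second after the job is handed in, with the robot touching nothing.
It also fails if it takes over 64 s, if anything falls off the work surface, if the arm or the gripper's body presses on something with over 40 N, if the wrist force passes 120 N, or if a joint passes its speed limit or range.

ROBOT

A 7-joint arm with a two-finger parallel gripper is mounted at the origin on the work surface. World frame = base frame: x ahead of the robot, y to its left, z up, the work surface at z = 0. Lengths are in mm, angles in rad, forces in N, time in s.
With the tool pointing down it reaches from about 400 to 850 mm from the base axis. Payload 6.9 kg.
Tool frame: the origin (TCP) lies between the finger pads; the fingertips stand 25 mm ahead of it and the grasp point (between the pads) lies 6 mm ahead of it (arm.tips_ahead is the distance from the TCP to the fingertips, in mm); x points along the fingers, y is the direction in which the jaws open and shut, and the axes are right-handed (so a half turn about x gives the same grasp; the last joint's range is limited). The gripper opens to 85 mm and grips with 20 to 120 N. Pads are 22 mm wide; open, the fingers measure 114 mm over their backs; the gripper's body (76 mm by 85 mm) begins 54 mm behind the grasp point. The pads swing forward as they close: fully open they stand 13 mm farther back than shut.
Start: joints at [1.435, 0.507, -0.238, 1.5, 0.126, 1.149, -0.155], TCP at [149.627, -606.815, 256.275] pointing down, gripper open.
Joint ranges: [-3.08, 3.08], [-0.24, 2.05], [-1.43, 1.35], [0, 2.5], [-1.52, 4.66], [0.17, 1.96], [-2.89, 2.89]. Speed limits (rad/s): [2.39, 2.39, 3.14, 3.14, 3.14, 3.14, 3.14].

INTERFACE

Orientations are given as [roll, pitch, yaw] about the fixed x, y, z axes, in that order (R = Rz(yaw) Ry(pitch) Rx(roll)).
In Python, from plant import arm, get_image, camera_info gives the robot as it stands.
- The arm moves only by the tool apply_moves, never from a script. Its argument "plan" is a list of rows, each a list of 3 entries, a list of its own where there are three numbers: the shift along the tool's x, y, z each as a share of 0.06 m, from -1 to 1, then the turn, a rotation vector about the tool's x, y, z each as a share of 8 degrees, from -1 to 1, then the gripper's target within -1 to 1 (shut at 1, half-way at 0, fully open at -1). In form: [[[dx, dy, dz], [ax, ay, az], grip], ...]. A call has 1 to 8 rows; each row shifts and turns the commanded pose from where the row before left it, along the tool's axes as they then stand; what a row does not reach is not made up. A row lasts 1/8 s, in which the tool goes at most 62.5 mm and 10.7 degrees, less where a joint would pass 70% of its speed; a pose out of reach is approached as far as the arm can. A call with a number of a shift or a turn outside -1 to 1 is refused whole. A call with a gripper value outside its range is refused whole. The fingers move at their own pace and stop on an object; "squeeze" is the grip in N (left out, the last holds). Time passes only in rows, so rows that do not move let the fingers close. It gives the time, the measured TCP pose, the force and the opening at its end, in the units of the state.
- arm.get_state(): the state, without advancing time (a new reading comes with each control period).
- get_image(name): name is "scene" or "side" or "wrist"; returns the picture (480x640x3 uint8, red, green, blue); there is no depth.
- camera_info(name): a dict with "fov_y" (degrees; the focal length in pixels is half the picture's height over the tangent of half this angle, whatever the lens; pixels are square), "cx", "cy" (the principal point, pixels), "rvec" (rotation vector, rad) and "tvec" (3), from world to camera coordinates, as OpenCV has them. Camera axes: x right, y down, z forward; pixel columns grow to the right and rows downward; lengths in mm; the calibration is good to about 2 mm. The wrist camera is an equidistant fisheye: a pixel r from the principal point sees the ray r / f radians off the axis. A picture is of the moment at which its call begins: read the wrist's pose just before it. camera_info takes no time and is no camera call; for the wrist camera it gives the pose at the moment of the call.
- arm.sign_off(): hands the job in, once; it reports no verdict.
The state is a dict: "t": time; "qpos": joint angles; "qvel": joint speeds; "effort": joint torques, N m; "tool_pos": TCP position; "tool_rot": TCP orientation; "wrist_force": force on the tool from outside, world axes, zero at the start; "moment": the same for the moment, N m; "finger_gap": finger opening in mm.
Only numpy, scipy, OpenCV 4.12 (cv2) and the standard library are available. Lean on these libraries where they do the work, as an engineer would, in place of code of your own. Each camera call takes 0.05 s, during which the arm holds its last target.

## Working session

There is one attempt and no reset: what is moved stays moved. The work goes in short steps, Python scripts to look and compute and a tool call to move; the robot and the scene stay as the last step left them, time stands still between calls to the robot, and variables do not carry over. Pictures are saved under pics/ and viewed, and the job is handed in when it is done.

Besides the shell and the picture viewer there is one more tool, called after "Call:" by a JSON object that holds its "name" and its "arguments", one argument or row to a line. apply_moves: Moves the arm, as the interface text tells. Its arguments: {"type":"object","properties":{"plan":{"type":"array","items":{"type":"array"}},"squeeze":{"type":"number"}},"required":["plan"]}

```bash
mkdir -p pics; ls; python3 - <<'E'
from plant import arm,get_image,camera_info
import cv2
s=arm.get_state();print({k:s[k] for k in('t','tool_pos','tool_rot','wrist_force','finger_gap')})
for n in('scene','side','wrist'):
    print(n,camera_info(n))
    cv2.imwrite(f'pics/{n}0.png',get_image(n)[:,:,::-1])
E
```

```text
pics
{'t': 0.0, 'tool_pos': array([ 149.45193692, -606.39149248,  255.42749981]), 'tool_rot': array([-1.53056568,  1.56900923,  1.85286404]), 'wrist_force': array([0.71046974, 0.62202074, 0.48083304]), 'finger_gap': 85.67082861415457}
scene {'fov_y': 56.290193603276286, 'cx': 322.3545903617845, 'cy': 251.1899354895078, 'rvec': array([ 2.25331027,  0.85251635, -0.33902125]), 'tvec': array([-428.35512616, -202.972344  , 1440.6289429 ])}
side {'fov_y': 50.45500752039312, 'cx': 326.6013061886783, 'cy': 236.7113960833934, 'rvec': array([ 2.24132227, -0.19986189,  0.12178558]), 'tvec': array([-566.50938398,  133.31791624, 1170.22869539])}
wrist {'fov_y': 65.70646984690485, 'cx': 319.47221823200755, 'cy': 236.49326042670864, 'rvec': array([-2.28545573,  1.78890805,  0.26096082]), 'tvec': array([-624.97696391,  -37.32765227,  378.31814863])}
```

View pics/scene0.png

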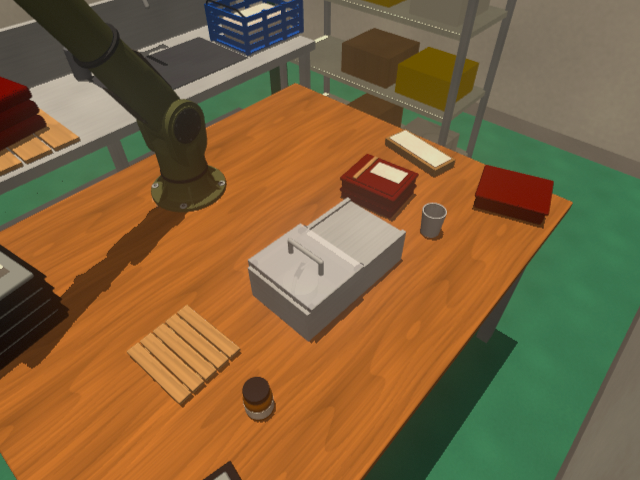

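View pics/side0.png

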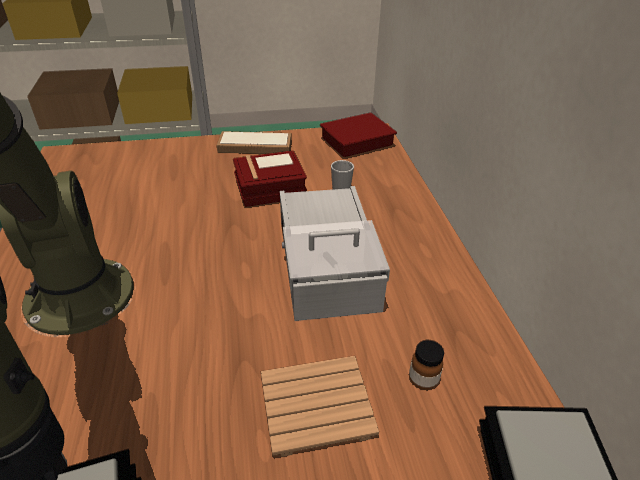

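View pics/wrist0.png

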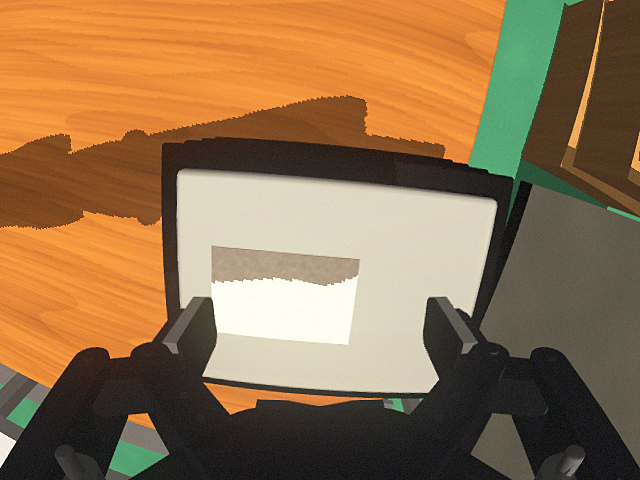

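The scene and side pictures show the well in the middle: handle at scene (305,255), side (333,237). The board is at scene (183,355), and the jar is at side (427,365). I'll zoom in for corner pixels.

```bash
python3 - <<'E'
import cv2
a=cv2.imread('pics/scene0.png');b=cv2.imread('pics/side0.png')
def crop(im,x,y,w,h,k,n):
    c=cv2.resize(im[y:y+h,x:x+w],None,fx=k,fy=k,interpolation=cv2.INTER_CUBIC)
    for i in range(0,w,20): cv2.putText(c,str(x+i),(i*k,10),0,.35,(255,0,0),1); cv2.line(c,(i*k,0),(i*k,4),(0,0,255),1)
    for i in range(0,h,20): cv2.putText(c,str(y+i),(0,i*k+4),0,.35,(255,0,0),1)
    cv2.imwrite(n,c)
crop(a,235,190,180,150,4,'pics/c1.png')
crop(b,270,170,130,150,4,'pics/c2.png')
E
```

```text
(no output)
```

View pics/c1.png

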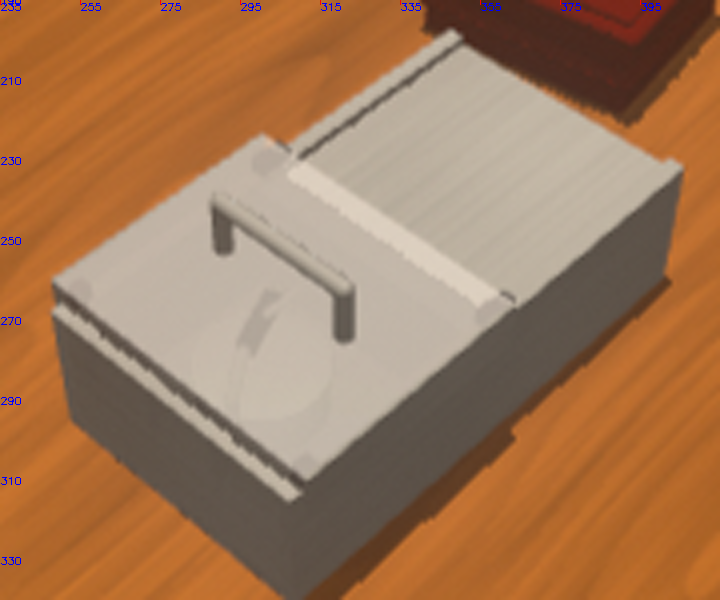

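View pics/c2.png

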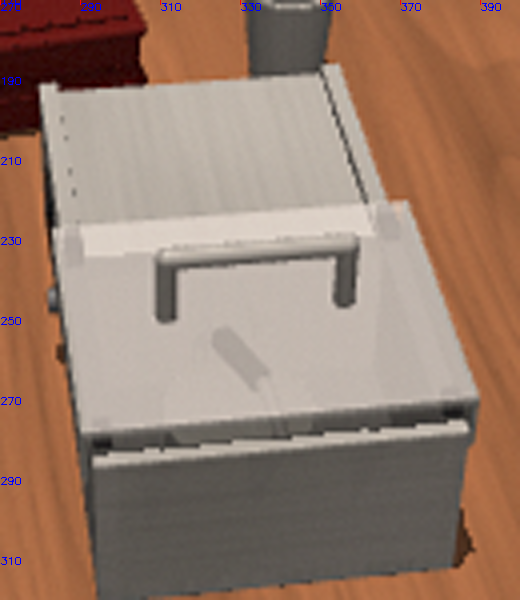

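```bash
cat > h.py <<'E'
import numpy as np,cv2
from plant import arm,get_image,camera_info
from scipy.optimize import least_squares
from scipy.spatial.transform import Rotation as Ro
CI={n:camera_info(n) for n in('scene','side')}
def proj(n,P,ci=None):
    c=ci or CI[n]; f=240/np.tan(np.radians(c['fov_y'])/2)
    X=(cv2.Rodrigues(c['rvec'])[0]@np.atleast_2d(P).T).T+c['tvec']
    if n=='wrist':
        r=np.linalg.norm(X[:,:2],axis=1);th=np.arctan2(r,X[:,2]);return np.c_[c['cx']+f*th*X[:,0]/r,c['cy']+f*th*X[:,1]/r]
    return np.c_[c['cx']+f*X[:,0]/X[:,2],c['cy']+f*X[:,1]/X[:,2]]
def back(n,uv,z,ci=None):
    c=ci or CI[n]; f=240/np.tan(np.radians(c['fov_y'])/2);R=cv2.Rodrigues(c['rvec'])[0]
    d=np.array([(uv[0]-c['cx'])/f,(uv[1]-c['cy'])/f,1.])
    if n=='wrist':
        th=np.hypot(d[0],d[1]);d=np.array([d[0]/th*np.sin(th),d[1]/th*np.sin(th),np.cos(th)])
    d=R.T@d;o=-R.T@c['tvec'];return o+d*(z-o[2])/d[2]
def T2(p,P):
    c,s=np.cos(p[2]),np.sin(p[2]);P=np.atleast_2d(P).astype(float);return np.c_[p[0]+c*P[:,0]-s*P[:,1],p[1]+s*P[:,0]+c*P[:,1],P[:,2]]
def fit(obs,p0):
    def r(p): return np.concatenate([(proj(n,T2(p,P))[0]-np.array(uv)) for n,P,uv in obs])
    s=least_squares(r,p0,loss='soft_l1');return s.x,r(s.x).reshape(-1,2)
E
cat > m1.py <<'E'
from h import *
obs=[('scene',(-50,-87,162),(289.5,240)),('scene',(50,-87,162),(320.7,262.5)),('side',(-50,-87,162),(310.7,234.5)),('side',(50,-87,162),(357.5,231.2)),
('scene',(-100,180,105),(347.5,197.5)),('scene',(100,180,105),(405.7,232)),('scene',(-100,-180,0),(252.5,295)),('scene',(100,-180,0),(308.7,340)),
('side',(-100,-180,0),(294.5,319.5)),('side',(100,-180,0),(383.7,312)),('side',(-100,180,105),(280,191)),('side',(100,180,105),(355.5,186.5)),
('scene',(-100,-180,105),(248,267.5)),('scene',(100,-180,105),(307.5,315.5)),('side',(-100,-180,105),(293.2,285)),('side',(100,-180,105),(387,276))]
print(back('scene',(308.7,340),0),back('side',(383.7,312),0),back('scene',(252.5,295),0))
for y0 in (0,1.57,-1.57,3.1):
    p,r=fit(obs,[500,0,y0]);print(p,abs(r).mean())
print(np.round(r,1))
E
python3 m1.py
python3 - <<'E'
import cv2
a=cv2.imread('pics/scene0.png');b=cv2.imread('pics/side0.png')
cs=[]
for im,x,y in((a,270,250),(b,310,235)):
    c=im[y:y+50,x:x+50]; c=cv2.normalize(c,None,0,255,cv2.NORM_MINMAX)
    c=cv2.resize(c,None,fx=8,fy=8,interpolation=cv2.INTER_CUBIC)
    for i in range(0,50,10): cv2.putText(c,str(x+i),(i*8,10),0,.4,(255,0,0),1);cv2.putText(c,str(y+i),(0,i*8+4),0,.4,(0,0,255),1)
    cs.append(c)
cv2.imwrite('pics/c3.png',cv2.hconcat(cs))
E
```

```text
[ 671.99172229 -162.49082378    0.        ] [ 675.32919299 -169.77254727    0.        ] [ 474.67095385 -159.33979004    0.        ]
[ 5.81257171e+02  1.74480555e+01 -3.79535019e-02] 0.4807728384056169
[581.25717079  17.44805595  -6.32113881] 0.4807728405015652
[ 5.81257171e+02  1.74480558e+01 -3.79535008e-02] 0.4807728386222303
[581.25717076  17.4480558    6.24523181] 0.48077283978781793
[[-0.1  0.8]
 [-0.4  0.3]
 [ 1.  -0.1]
 [-0.4 -0.4]
 [ 0.4 -0.3]
 [ 0.7 -0.3]
 [ 0.2 -0.2]
 [-0.3  1.6]
 [-0.   0.2]
 [-0.8 -1.1]
 [-0.1 -1.1]
 [-0.6 -1.6]
 [-0.3 -0. ]
 [-0.2 -0.2]
 [ 0.2  0.4]
 [ 0.2  0.9]]
```

View pics/c3.png

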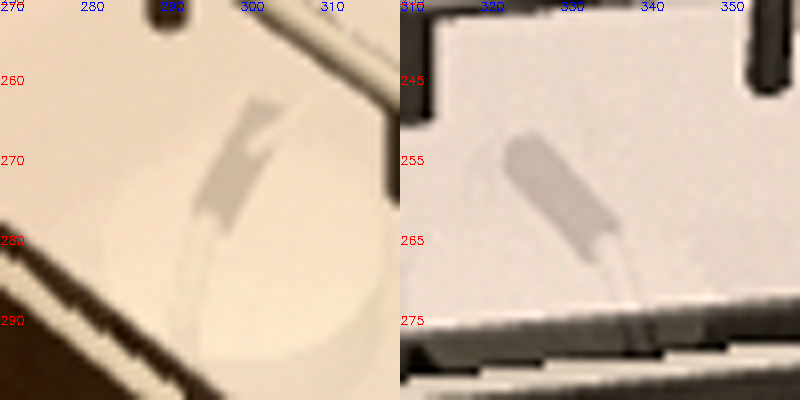

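```bash
cat > plan.py <<'E'
from h import *
def axes(): 
    s=arm.get_state();return s,Ro.from_euler('xyz',s['tool_rot'])
def target_R(yawy):  # tool x down, tool y along angle yawy
    x=np.array([0,0,-1.]);y=np.array([np.cos(yawy),np.sin(yawy),0]);return Ro.from_matrix(np.c_[x,y,np.cross(x,y)])
def plan(tgt,Rt,n,grip,start=None):
    s,R=axes();p=s['tool_pos']
    if start is not None:p,R=start
    rv=(R.inv()*Rt).as_rotvec()
    rows=[]
    for i in range(n):
        d=R.inv().apply((np.array(tgt)-p)/(n-i))/60
        w=rv/n/np.radians(8)
        d=np.round(d,3);w=np.round(w,3);rows.append([d.tolist(),w.tolist(),grip])
        p=p+R.apply(d*60);R=R*Ro.from_rotvec(w*np.radians(8))
    m=max(np.abs(np.concatenate([r[0]+r[1] for r in rows])))
    print('max',m,'end',p.round(1),'rot err',np.degrees((R.inv()*Rt).magnitude()).round(2))
    for i in range(0,n,8):print(str(rows[i:i+8]).replace(' ',''))
    return p,R
def st():
    s,R=axes();print('t',round(s['t'],2),'pos',s['tool_pos'].round(1),'rot',s['tool_rot'].round(3),'F',s['wrist_force'].round(1),'gap',round(s['finger_gap'],1));return s,R
W=np.array([581.257,17.448,-0.03795])
E
python3 - <<'E'
from plan import *
p,r=fit([('scene',(0,23,96),(301.5,263)),('scene',(0,-23,96),(294.5,277.5)),('side',(0,23,96),(325,253.5)),('side',(0,-23,96),(335.5,265.5))],[580,-80,0.5]);print('pot',p,r.round(1))
i=T2(W,[[0,-87,162],[0,63,162],[0,-94,0]]);print(i)
c,s=np.cos(-W[2]),np.sin(-W[2]);d=p[:2]-W[:2];print('pot in well',c*d[0]-s*d[1],s*d[0]+c*d[1],p[2]-W[2])
s,R=st();print(R.as_matrix().round(3))
# board corners
for n,l in(('scene',[(187,306),(240,350),(183,404),(128,351)]),('side',[(262,373),(355,358),(378,435),(275,453)])):
  print(n,[back(n,u,22)[:2].round(0) for u in l])
print('jar',back('side',(426,383),0),back('scene',(260,412),0),'cup',back('scene',(432,235),0),'bento',[back('scene',u,85)[:2].round() for u in((343,183),(366,156),(417,184),(379,203))])
Y=np.pi/2+W[2]
for yy in(Y,Y-np.pi):
  print(np.degrees((R.inv()*target_R(yy)).as_rotvec()))
E
```

```text
pot [ 5.66377132e+02 -8.10134374e+01  3.69297249e-01] [[ 0.5  1.1]
 [ 0.2  0.3]
 [-0.8  0.2]
 [-0.3 -0.1]]
[[577.95614245 -69.48935871 162.        ]
 [583.64727616  80.40263907 162.        ]
 [577.69055621 -76.48431861   0.        ]]
pot in well -11.133439995406412 -98.95509918305594 0.40724724910833493
t 0.15 pos [ 149.5 -606.5  255.6] rot [-1.538  1.569  1.846] F [ 1.1 -0.2 -0.4] gap 85.4
[[-0.     0.239 -0.971]
 [ 0.001 -0.971 -0.239]
 [-1.    -0.001  0.   ]]
scene [array([ 395., -298.]), array([ 584., -294.]), array([ 592., -455.]), array([ 398., -462.])]
side [array([ 392., -303.]), array([ 577., -299.]), array([ 579., -468.]), array([ 399., -469.])]
jar [ 7.06303436e+02 -3.65979988e+02 -1.13686838e-13] [ 713.755007   -357.10476707    0.        ] cup [700.34284811 331.41915546   0.        ] bento [array([422., 261.]), array([388., 415.]), array([588., 402.]), array([555., 259.])]
[-1.63972531e+02 -1.12338125e-01  1.96380384e-02]
[1.60274308e+01 1.36343555e-02 7.79944469e-02]
```

```bash
python3 - <<'E'
from plan import *
plan([578,-69.5,260],target_R(W[2]-np.pi/2),14,-1)
E
```

```text
max 0.649 end [578.  -69.5 260. ] rot err 0.04
[[[-0.005,-0.499,-0.648],[0.143,0.0,0.001],-1],[[-0.005,-0.511,-0.638],[0.143,0.0,0.001],-1],[[-0.005,-0.524,-0.628],[0.143,0.0,0.001],-1],[[-0.005,-0.536,-0.617],[0.143,0.0,0.001],-1],[[-0.005,-0.549,-0.607],[0.143,0.0,0.001],-1],[[-0.005,-0.561,-0.595],[0.143,0.0,0.001],-1],[[-0.005,-0.572,-0.584],[0.143,0.0,0.001],-1],[[-0.005,-0.584,-0.573],[0.143,0.0,0.001],-1]]
[[[-0.005,-0.595,-0.561],[0.143,0.0,0.001],-1],[[-0.005,-0.607,-0.549],[0.143,0.0,0.001],-1],[[-0.005,-0.617,-0.537],[0.143,0.0,0.001],-1],[[-0.005,-0.628,-0.524],[0.143,0.0,0.001],-1],[[-0.005,-0.638,-0.511],[0.143,0.0,0.001],-1],[[-0.006,-0.649,-0.499],[0.143,0.0,0.001],-1]]
```

Call:
{"name": "apply_moves", "arguments": {
  "plan": [
    [[0,-0.5,-0.65],[0.14,0,0],-1],
    [[0,-0.51,-0.64],[0.14,0,0],-1],
    [[0,-0.52,-0.63],[0.14,0,0],-1],
    [[0,-0.54,-0.62],[0.14,0,0],-1],
    [[0,-0.55,-0.61],[0.14,0,0],-1],
    [[0,-0.56,-0.6],[0.14,0,0],-1],
    [[0,-0.57,-0.58],[0.14,0,0],-1],
    [[0,-0.58,-0.57],[0.14,0,0],-1]
  ],
  "squeeze": 40
}}

```text
t: 1.15
tool_pos: [395.4, -298.5, 256.2]
tool_rot: [-0.147, 1.571, 3.079]
wrist_force: [1.0, -0.5, -0.3]
finger_gap: 85.2
```

```bash
python3 - <<'E'
from plan import *
s,R=st();print(s['qpos'].round(2),s['qvel'].round(2))
plan([578,-69.5,260],target_R(W[2]-np.pi/2),8,-1)
E
```

```text
t 1.15 pos [ 395.4 -298.5  256.2] rot [-0.147  1.571  3.079] F [ 1.  -0.5 -0.3] gap 85.2
[ 0.83  0.31 -0.31  1.83  0.11  1.01 -1.01] [-0.71 -0.   -0.11  0.01  0.04 -0.01 -0.98]
max 0.486 end [578.  -69.5 260. ] rot err 0.01
[[[-0.008,-0.443,-0.419],[0.11,0.0,0.0],-1],[[-0.008,-0.449,-0.413],[0.11,0.0,0.0],-1],[[-0.008,-0.456,-0.406],[0.11,0.0,0.0],-1],[[-0.008,-0.462,-0.399],[0.11,0.0,0.0],-1],[[-0.008,-0.468,-0.391],[0.11,0.0,0.0],-1],[[-0.008,-0.474,-0.384],[0.11,0.0,0.0],-1],[[-0.007,-0.48,-0.377],[0.11,0.0,0.0],-1],[[-0.008,-0.486,-0.37],[0.11,0.0,0.0],-1]]
```

Call:
{"name": "apply_moves", "arguments": {
  "plan": [
    [[0,-0.44,-0.42],[0.11,0,0],-1],
    [[0,-0.45,-0.41],[0.11,0,0],-1],
    [[0,-0.46,-0.41],[0.11,0,0],-1],
    [[0,-0.46,-0.4],[0.11,0,0],-1],
    [[0,-0.47,-0.39],[0.11,0,0],-1],
    [[0,-0.47,-0.38],[0.11,0,0],-1],
    [[0,-0.48,-0.38],[0.11,0,0],-1],
    [[0,-0.49,-0.37],[0.11,0,0],-1]
  ]
}}

```text
t: 2.15
tool_pos: [577.7, -69.7, 256.0]
tool_rot: [0.189, 1.57, -2.991]
wrist_force: [0.4, -0.3, 0.6]
finger_gap: 85.1
```

Call:
{"name": "apply_moves", "arguments": {
  "plan": [
    [[0,0,0],[0,0,0],-1]
  ]
}}

```text
t: 2.28
tool_pos: [578.4, -67.1, 255.8]
tool_rot: [-1.573, 1.569, 1.536]
wrist_force: [0.3, 0.7, -0.2]
finger_gap: 85.0
```

```bash
python3 - <<'E'
from plan import *
s,R=st()
ci=camera_info('wrist');im=get_image('wrist')[:,:,::-1].copy()
for P in T2(W,[[-50,-87,162],[50,-87,162],[-100,-180,105],[100,-180,105],[100,180,105],[-100,180,105]]):
    u=proj('wrist',P,ci)[0];print(u.round(0));cv2.circle(im,tuple(int(v) for v in u),4,(0,0,255),1)
for P in T2([566.4,-81,.369],[[0,-23,96],[0,23,96]]):
    u=proj('wrist',P,ci)[0];cv2.circle(im,tuple(int(v) for v in u),4,(255,0,0),1)
cv2.imwrite('pics/w1.png',im)
E
```

```text
t 2.27 pos [578.4 -67.1 255.8] rot [-1.573  1.569  1.536] F [ 0.3  0.7 -0.2] gap 85.0
[322. 325.]
[324. 170.]
[428. 340.]
[449.  99.]
[ 25. 121.]
[ 58. 323.]
```

View pics/w1.png

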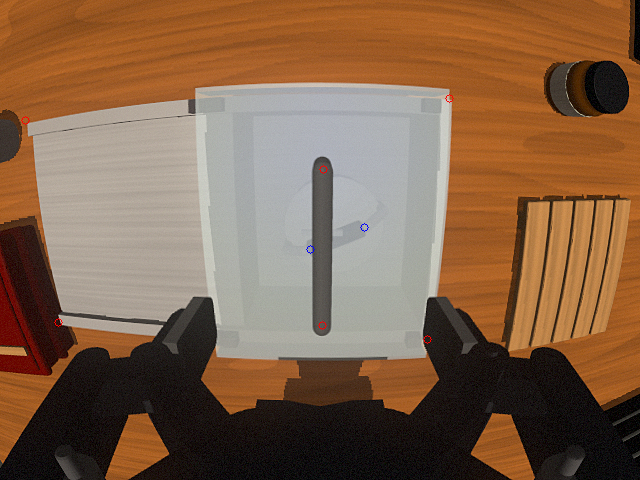

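Call:
{"name": "apply_moves", "arguments": {
  "plan": [
    [[0.3,0.04,0],[0,0,0],-1],
    [[0.4,0,0],[0,0,0],-1],
    [[0.4,0,0],[0,0,0],-1],
    [[0.3,0,0],[0,0,0],-0.5],
    [[0.07,0,0],[0,0,0],0],
    [[0,0,0],[0,0,0],0],
    [[0,0,0],[0,0,0],0.4],
    [[0,0,0],[0,0,0],0.4]
  ]
}}

```text
t: 3.32
tool_pos: [577.4, -73.1, 168.8]
tool_rot: [3.027, 1.57, -0.152]
wrist_force: [0.3, 0.6, 0.6]
finger_gap: 25.4
```

```bash
python3 - <<'E'
from plan import *
s,R=st()
im=get_image('wrist')[:,:,::-1].copy();cv2.imwrite('pics/w2.png',im)
E
```

```text
t 3.33 pos [577.4 -73.1 168.8] rot [ 3.027  1.57  -0.152] F [0.3 0.6 0.6] gap 25.4
```

View pics/w2.png

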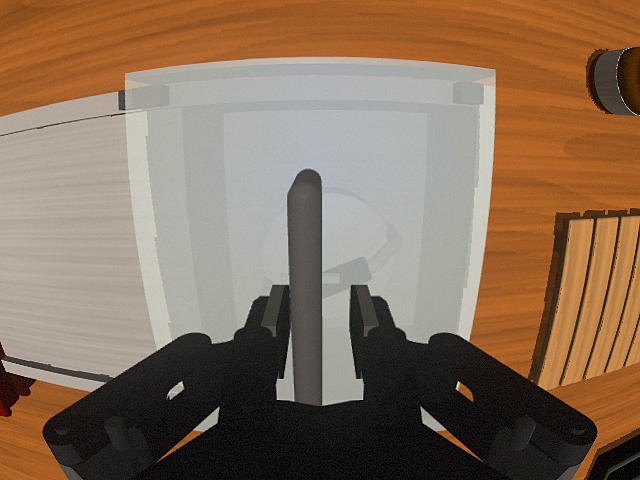

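Call:
{"name": "apply_moves", "arguments": {
  "plan": [
    [[0,-0.06,0],[0,0,0],0.4],
    [[0,0,0],[0,0,0],0.4],
    [[0,0,0],[0,0,0],0.4]
  ]
}}

```text
t: 3.75
tool_pos: [577.3, -69.3, 168.1]
tool_rot: [2.915, 1.571, -0.264]
wrist_force: [-0.4, -0.1, 0.3]
finger_gap: 25.7
```

```bash
python3 - <<'E'
from plan import *
s,R=st()
im=get_image('wrist')[:,:,::-1].copy();cv2.imwrite('pics/w3.png',im[240:,160:480])
st()
E
```

```text
t 3.75 pos [577.3 -69.3 168.1] rot [ 2.915  1.571 -0.264] F [-0.4 -0.1  0.3] gap 25.7
t 3.8 pos [577.3 -69.4 168.1] rot [ 1.715  1.571 -1.464] F [-0.1  0.2  0.3] gap 25.8
```

View pics/w3.png

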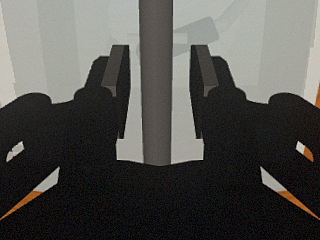

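The bar is now centred between the pads. Close the gripper.

Call:
{"name": "apply_moves", "arguments": {
  "plan": [
    [[0,0,0],[0,0,0],1],
    [[0,0,0],[0,0,0],1],
    [[0,0,0],[0,0,0],1],
    [[0,0,0],[0,0,0],1],
    [[0,0,0],[0,0,0],1]
  ],
  "squeeze": 40
}}

```text
t: 4.42
tool_pos: [577.3, -69.3, 168.2]
tool_rot: [-2.553, 1.571, 0.551]
wrist_force: [-1.3, 0.2, 2.5]
finger_gap: 10.3
```

```bash
python3 - <<'E'
from plan import *
s,R=st();print(R.as_matrix().round(3))
print('well y dir in tool',R.inv().apply([-np.sin(W[2]),np.cos(W[2]),0]))
E
```

```text
t 4.42 pos [577.3 -69.3 168.2] rot [-2.553  1.571  0.551] F [-1.3  0.2  2.5] gap 10.3
[[ 0.    -0.037 -0.999]
 [ 0.    -0.999  0.037]
 [-1.    -0.    -0.   ]]
well y dir in tool [ 1.15727214e-04 -9.99999841e-01 -5.52419653e-04]
```

Gripped (gap 10 mm). Now I'll lift 22 mm straight up, slowly.

Call:
{"name": "apply_moves", "arguments": {
  "plan": [
    [[-0.1,0,0],[0,0,0],1],
    [[-0.1,0,0],[0,0,0],1],
    [[-0.1,0,0],[0,0,0],1],
    [[-0.08,0,0],[0,0,0],1],
    [[0,0,0],[0,0,0],1],
    [[0,0,0],[0,0,0],1]
  ]
}}

```text
t: 5.18
tool_pos: [577.2, -69.4, 190.8]
tool_rot: [-0.43, 1.571, 2.674]
wrist_force: [0.3, 1.0, -3.7]
finger_gap: 10.5
```

```bash
python3 - <<'E'
from plan import *
s,R=st()
cv2.imwrite('pics/s3.png',cv2.resize(get_image('side')[150:330,250:410,::-1],None,fx=3.3,fy=3.3))
E
```

```text
t 5.17 pos [577.2 -69.4 190.8] rot [-0.43   1.571  2.674] F [ 0.3  1.  -3.7] gap 10.5
```

View pics/s3.png

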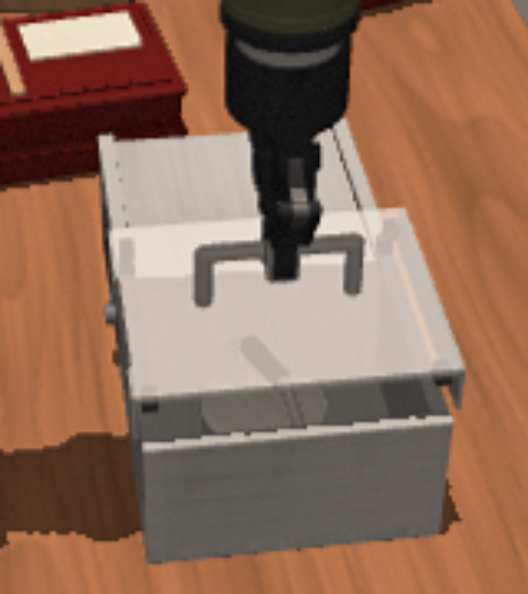

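The cover is clearly raised by about 22 mm. Slide it along well +y (tool -y).

Call:
{"name": "apply_moves", "arguments": {
  "plan": [
    [[0,-0.15,0],[0,0,0],1],
    [[0,-0.3,0],[0,0,0],1],
    [[0,-0.35,0],[0,0,0],1],
    [[0,-0.35,0],[0,0,0],1],
    [[0,-0.35,0],[0,0,0],1],
    [[0,-0.35,0],[0,0,0],1],
    [[0,-0.3,0],[0,0,0],1],
    [[0,-0.15,0],[0,0,0],1]
  ]
}}

```text
t: 6.22
tool_pos: [582.2, 70.4, 190.9]
tool_rot: [-1.091, 1.57, 2.014]
wrist_force: [-0.7, -2.4, -3.9]
finger_gap: 10.3
```

Call:
{"name": "apply_moves", "arguments": {
  "plan": [
    [[0,0,0],[0,0,0],1],
    [[0,0,0],[0,0,0],1]
  ]
}}

```text
t: 6.48
tool_pos: [582.3, 69.0, 190.9]
tool_rot: [-1.291, 1.57, 1.813]
wrist_force: [-0.2, 2.2, -4.9]
finger_gap: 10.5
```

```bash
python3 - <<'E'
from plan import *
s,R=st();print(T2(W,[0,63,162]),s['qpos'].round(2));
c=R.inv().apply([-np.sin(W[2]),np.cos(W[2]),0]);print(c, (s['tool_pos'][:2]-W[:2])@[-np.sin(W[2]),np.cos(W[2])])
E
```

```text
t 6.47 pos [582.3  69.  190.9] rot [-1.291  1.57   1.813] F [-0.2  2.2 -4.9] gap 10.5
[[583.64727616  80.40263907 162.        ]] [ 0.06  0.52 -0.33  1.7   0.2   0.96 -1.96]
[ 1.00149385e-03 -9.99999238e-01 -7.21616760e-04] 51.55717540099418
```

Call:
{"name": "apply_moves", "arguments": {
  "plan": [
    [[0,-0.07,0],[0,0,0],1],
    [[0,-0.06,0],[0,0,0],1],
    [[0,-0.04,0],[0,0,0],1],
    [[0,0,0],[0,0,0],1]
  ]
}}

```text
t: 6.98
tool_pos: [582.7, 78.8, 190.8]
tool_rot: [-0.113, 1.571, 2.991]
wrist_force: [-1.6, -1.8, -4.5]
finger_gap: 10.5
```

Call:
{"name": "apply_moves", "arguments": {
  "plan": [
    [[0,-0.04,0],[0,0,0],1],
    [[0,0,0],[0,0,0],1]
  ]
}}

```text
t: 7.22
tool_pos: [582.8, 79.7, 190.7]
tool_rot: [1.288, 1.569, -1.892]
wrist_force: [-1.8, -5.2, -4.5]
finger_gap: 10.5
```

Call:
{"name": "apply_moves", "arguments": {
  "plan": [
    [[0,-0.04,0],[0,0,0],1],
    [[0,0,0],[0,0,0],1]
  ]
}}

```text
t: 7.48
tool_pos: [582.8, 80.3, 190.6]
tool_rot: [1.32, 1.566, -1.861]
wrist_force: [-2.4, -8.3, -4.1]
finger_gap: 10.4
```

Call:
{"name": "apply_moves", "arguments": {
  "plan": [
    [[0.1,0,0],[0,0,0],1],
    [[0.1,0,0],[0,0,0],1],
    [[0.1,0,0],[0,0,0],1],
    [[0.05,0,0],[0,0,0],1],
    [[0.03,0,0],[0,0,0],1],
    [[0,0,0],[0,0,0],1]
  ]
}}

```text
t: 8.22
tool_pos: [582.8, 80.0, 168.2]
tool_rot: [1.395, 1.566, -1.787]
wrist_force: [-3.5, -9.7, -0.3]
finger_gap: 10.4
```

Call:
{"name": "apply_moves", "arguments": {
  "plan": [
    [[0,0,0],[0,0,0],0.2],
    [[0,0,0],[0,0,0],0.2],
    [[0,0,0],[0,0,0],0.2],
    [[0,0.05,0],[0,0,0],0.2],
    [[-0.3,0,0],[0,0,0],0.2],
    [[-0.5,0,0],[0,0,0],0.2],
    [[-0.5,0,0],[0,0,0],0.2],
    [[-0.5,0,0],[0,0,0],0.2]
  ]
}}

```text
t: 9.22
tool_pos: [582.9, 80.4, 277.1]
tool_rot: [-2.461, 1.571, 0.643]
wrist_force: [0.7, 0.8, -0.3]
finger_gap: 34.0
```

```bash
python3 - <<'E'
from plan import *
s,R=st()
plan([566,-110,300],target_R(0.369-0.0),8,-1)
E
```

```text
t 9.22 pos [582.9  80.4 277.1] rot [-2.461  1.571  0.643] F [ 0.7  0.8 -0.3] gap 34.0
max 1.77 end [ 566. -110.  300.] rot err 0.02
[[[-0.048,0.398,0.02],[-1.77,-0.0,-0.0],-1],[[-0.048,0.381,0.117],[-1.77,-0.0,-0.0],-1],[[-0.048,0.34,0.206],[-1.77,-0.0,-0.0],-1],[[-0.048,0.28,0.284],[-1.77,-0.0,-0.0],-1],[[-0.047,0.202,0.343],[-1.77,-0.0,-0.0],-1],[[-0.048,0.111,0.382],[-1.77,-0.0,-0.0],-1],[[-0.047,0.015,0.398],[-1.77,-0.0,-0.0],-1],[[-0.048,-0.083,0.389],[-1.77,-0.0,-0.0],-1]]
```

```bash
python3 - <<'E'
from plan import *
plan([566,-81,250],target_R(0.369),16,-1)
E
```

```text
max 0.885 end [566. -81. 250.] rot err 0.02
[[[0.028,0.169,0.011],[-0.885,-0.0,-0.0],-1],[[0.028,0.166,0.032],[-0.885,-0.0,-0.0],-1],[[0.028,0.161,0.052],[-0.885,-0.0,-0.0],-1],[[0.028,0.153,0.072],[-0.885,-0.0,-0.0],-1],[[0.028,0.143,0.09],[-0.885,-0.0,-0.0],-1],[[0.028,0.131,0.107],[-0.885,-0.0,-0.0],-1],[[0.028,0.117,0.122],[-0.885,-0.0,-0.0],-1],[[0.028,0.101,0.136],[-0.885,-0.0,-0.0],-1]]
[[[0.028,0.083,0.147],[-0.885,-0.0,-0.0],-1],[[0.029,0.065,0.156],[-0.885,-0.0,-0.0],-1],[[0.028,0.045,0.163],[-0.885,-0.0,-0.0],-1],[[0.029,0.024,0.167],[-0.885,-0.0,-0.0],-1],[[0.028,0.004,0.169],[-0.885,-0.0,-0.0],-1],[[0.029,-0.017,0.168],[-0.885,-0.0,-0.0],-1],[[0.028,-0.038,0.165],[-0.885,-0.0,-0.0],-1],[[0.029,-0.059,0.158],[-0.885,-0.0,-0.0],-1]]
```

Call:
{"name": "apply_moves", "arguments": {
  "plan": [
    [[0.03,0.17,0.01],[-0.88,0,0],0],
    [[0.03,0.17,0.03],[-0.88,0,0],0],
    [[0.03,0.16,0.05],[-0.88,0,0],0],
    [[0.03,0.15,0.07],[-0.88,0,0],0],
    [[0.03,0.14,0.09],[-0.88,0,0],0],
    [[0.03,0.13,0.11],[-0.88,0,0],0],
    [[0.03,0.12,0.12],[-0.88,0,0],0],
    [[0.03,0.1,0.14],[-0.88,0,0],0]
  ]
}}

```text
t: 10.22
tool_pos: [574.4, -0.8, 261.7]
tool_rot: [2.36, 1.571, 0.168]
wrist_force: [-0.8, 0.3, 0.2]
finger_gap: 42.8
```

Call:
{"name": "apply_moves", "arguments": {
  "plan": [
    [[0.03,0.08,0.15],[-0.88,0,0],0],
    [[0.03,0.06,0.16],[-0.88,0,0],0],
    [[0.03,0.04,0.16],[-0.88,0,0],0],
    [[0.03,0.02,0.17],[-0.88,0,0],0],
    [[0.03,0,0.17],[-0.88,0,0],0],
    [[0.03,-0.02,0.17],[-0.88,0,0],0],
    [[0.03,-0.04,0.16],[-0.88,0,0],0],
    [[0.03,-0.06,0.16],[-0.88,0,0],0]
  ]
}}

```text
t: 11.22
tool_pos: [563.5, -81.3, 247.3]
tool_rot: [1.066, 1.571, -0.144]
wrist_force: [0.1, 0.0, 0.0]
finger_gap: 42.6
```

Call:
{"name": "apply_moves", "arguments": {
  "plan": [
    [[0,0,0],[0,0,0],0],
    [[0,0,0],[0,0,0],0]
  ]
}}

```text
t: 11.48
tool_pos: [563.5, -80.4, 247.4]
tool_rot: [2.267, 1.57, 1.051]
wrist_force: [0.3, 0.9, 1.2]
finger_gap: 42.7
```

```bash
python3 - <<'E'
from plan import *
s,R=st()
ci=camera_info('wrist');im=get_image('wrist')[:,:,::-1].copy();cv2.imwrite('pics/w4raw.png',im)
import json;json.dump({k:np.array(v).tolist() for k,v in ci.items()},open('ci4.json','w'))
for P in T2([566.4,-81,.369],[[0,-23,96],[0,23,96]]):
    u=proj('wrist',P,ci)[0];print(u);cv2.circle(im,tuple(int(v) for v in u),4,(255,0,0),1)
cv2.imwrite('pics/w4.png',im)
cv2.imwrite('pics/side4.png',cv2.resize(get_image('side')[130:330,230:430,::-1],None,fx=3,fy=3))
cv2.imwrite('pics/scene4.png',cv2.resize(get_image('scene')[170:350,230:430,::-1],None,fx=3,fy=3))
E
```

```text
t 11.47 pos [563.5 -80.4 247.4] rot [2.267 1.57  1.051] F [0.3 0.9 1.2] gap 42.7
[322.86472103 256.9884181 ]
[322.20168512 198.00776296]
```

View pics/w4.png

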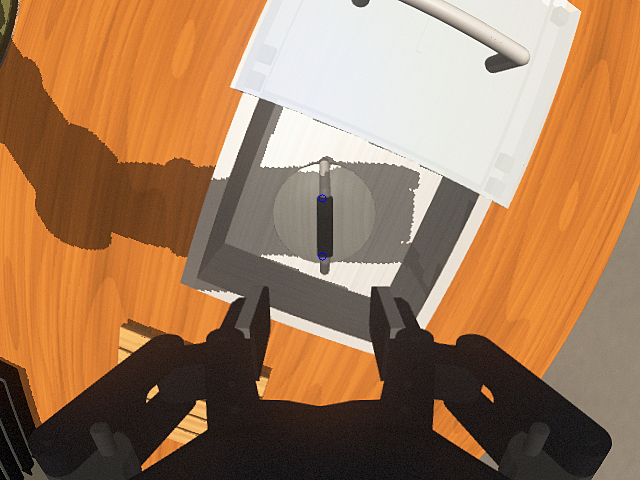

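View pics/side4.png

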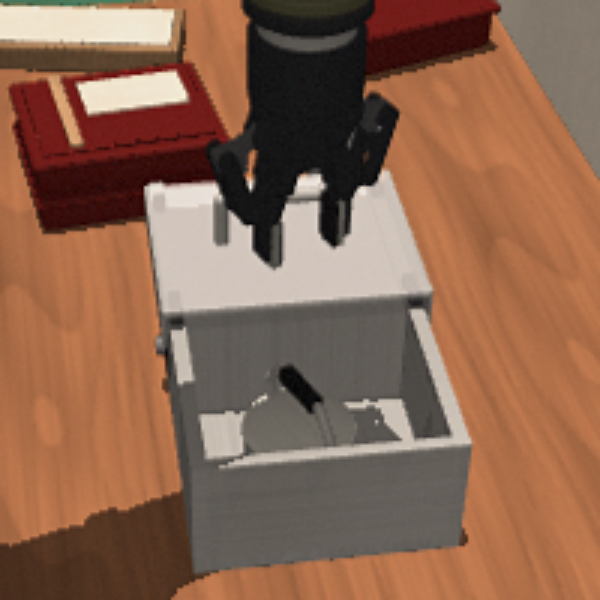

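View pics/scene4.png

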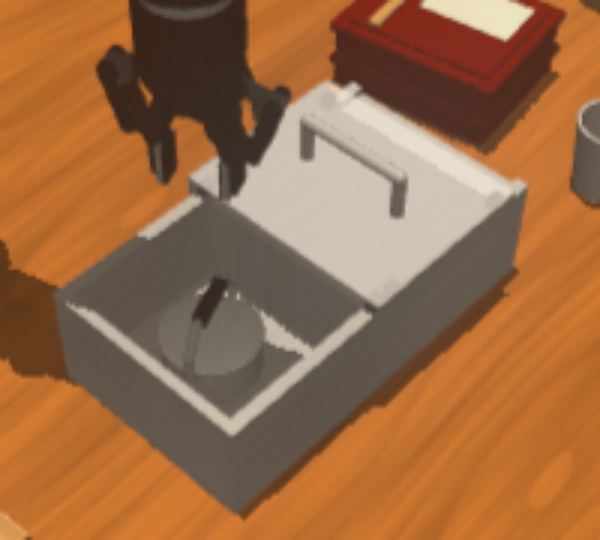

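```bash
python3 - <<'E'
from plan import *
import json
ci={k:np.array(v) for k,v in json.load(open('ci4.json')).items()}
im=cv2.imread('pics/w4raw.png');m=(im.max(2)<60).astype(np.uint8);m[:185]=0;m[265:]=0;m[:,:300]=0;m[:,350:]=0
n,l,stt,c=cv2.connectedComponentsWithStats(m);k=1+np.argmax(stt[1:,4]);print(stt[k],c[k])
r=cv2.minAreaRect(np.argwhere(l==k)[:,::-1].astype(np.float32));print(r)
b=cv2.boxPoints(r);q=sorted(b.tolist(),key=lambda v:v[1]);a=back('wrist',np.mean(q[:2],0),96,ci);d=back('wrist',np.mean(q[2:],0),96,ci)
print(a,d,np.linalg.norm(a-d),np.degrees(np.arctan2(*(a-d)[1::-1])),(a+d)/2)
s,R=st();print(np.degrees(np.arctan2(*R.as_matrix()[1::-1,1])));print('tool-frame offset',R.inv().apply((a+d)/2-s['tool_pos']))
E
```

```text
[317 196  16  61 927] [324.53398058 226.76591154]
((324.4999694824219, 226.0), (59.99999237060547, 14.999998092651367), 90.0)
[559.16020609 -57.54968574  96.        ] [ 575.59020139 -101.25834721   96.        ] 46.694666006227315 110.6011365657114 [567.37520374 -79.40401648  96.        ]
t 11.62 pos [563.6 -80.2 247.5] rot [1.444 1.57  0.23 ] F [-0.1  0.8 -0.4] gap 42.3
20.46649585051412
tool-frame offset [151.51270431   3.76230554   0.59150836]
```

Call:
{"name": "apply_moves", "arguments": {
  "plan": [
    [[0.3,0.06,0],[0,0,0],-0.2],
    [[0.5,0,0],[0,0,0],-0.2],
    [[0.5,0,0],[0,0,0],-0.2],
    [[0.4,0,0],[0,0,0],-0.2],
    [[0.2,0,0],[0,0,0],-0.2],
    [[0,0,0],[0,0,0],-0.2],
    [[0,0,0],[0,0,0],-0.2]
  ]
}}

```text
t: 12.5
tool_pos: [567.4, -79.3, 133.9]
tool_rot: [1.302, 1.57, 0.089]
wrist_force: [0.2, -0.2, 0.7]
finger_gap: 51.3
```

```bash
python3 - <<'E'
from plan import *
s,R=st();print(R.inv().apply(np.array([567.4,-79.4,102])-s['tool_pos']))
cv2.imwrite('pics/w5.png',get_image('wrist')[:,:,::-1])
E
```

```text
t 12.5 pos [567.4 -79.3 133.9] rot [1.302 1.57  0.089] F [ 0.2 -0.2  0.7] gap 51.3
[31.944112   -0.04468755  0.0637849 ]
```

View pics/w5.png

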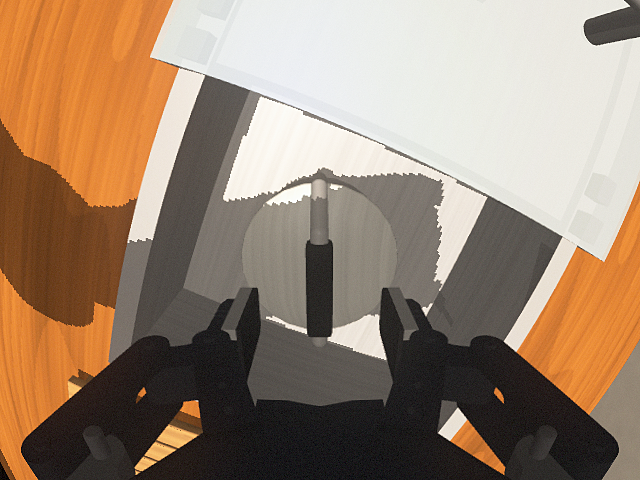

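Call:
{"name": "apply_moves", "arguments": {
  "plan": [
    [[0.2,0,0],[0,0,0],-0.2],
    [[0.2,0,0],[0,0,0],0],
    [[0.11,0,0],[0,0,0],0.3],
    [[0,0,0],[0,0,0],0.5],
    [[0,0,0],[0,0,0],0.5]
  ]
}}

```text
t: 13.18
tool_pos: [567.0, -79.4, 102.8]
tool_rot: [2.115, 1.571, 0.902]
wrist_force: [-0.2, 0.3, -0.1]
finger_gap: 21.3
```

```bash
python3 - <<'E'
from plan import *
s,R=st()
cv2.imwrite('pics/w6.png',get_image('wrist')[200:,120:520,::-1])
E
```

```text
t 13.18 pos [567.  -79.4 102.8] rot [2.115 1.571 0.902] F [-0.2  0.3 -0.1] gap 21.3
```

View pics/w6.png

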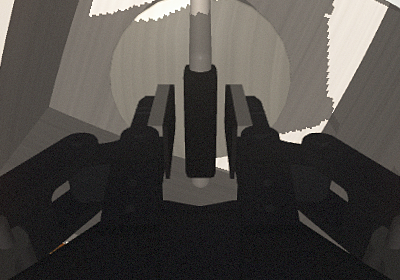

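The bail sleeve is centred between the pads. Close, then a small test lift.

Call:
{"name": "apply_moves", "arguments": {
  "plan": [
    [[0,0,0],[0,0,0],1],
    [[0,0,0],[0,0,0],1],
    [[0,0,0],[0,0,0],1],
    [[0,0,0],[0,0,0],1],
    [[-0.1,0,0],[0,0,0],1],
    [[-0.1,0,0],[0,0,0],1],
    [[0,0,0],[0,0,0],1]
  ],
  "squeeze": 60
}}

```text
t: 14.1
tool_pos: [566.8, -79.6, 115.0]
tool_rot: [0.909, 1.571, -0.304]
wrist_force: [0.0, 0.5, -2.6]
finger_gap: 10.6
```

```bash
python3 - <<'E'
from plan import *
s,R=st();print(R.as_matrix().round(3))
cv2.imwrite('pics/w7.png',get_image('wrist')[:,:,::-1])
E
```

```text
t 14.1 pos [566.8 -79.6 115. ] rot [ 0.909  1.571 -0.304] F [ 0.   0.5 -2.6] gap 10.6
[[ 0.     0.937  0.35 ]
 [-0.     0.35  -0.937]
 [-1.     0.     0.   ]]
```

View pics/w7.png

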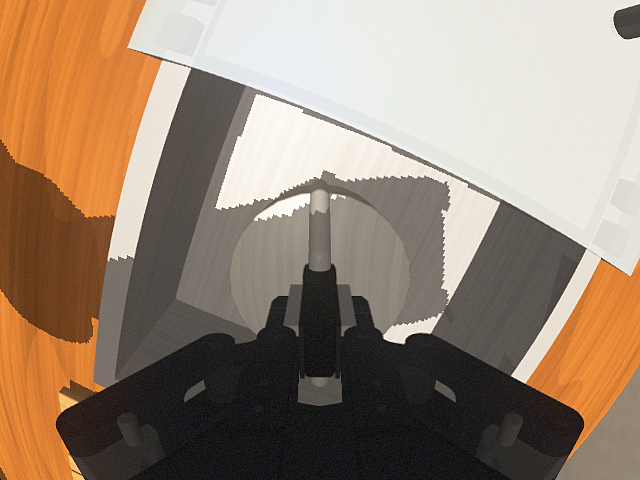

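Call:
{"name": "apply_moves", "arguments": {
  "plan": [
    [[-0.2,0,0],[0,0,0],1],
    [[-0.35,0,0],[0,0,0],1],
    [[-0.4,0,0],[0,0,0],1],
    [[-0.4,0,0],[0,0,0],1],
    [[-0.4,0,0],[0,0,0],1],
    [[-0.3,0,0],[0,0,0],1],
    [[-0.2,0,0],[0,0,0],1],
    [[0,0,0],[0,0,0],1]
  ]
}}

```text
t: 15.15
tool_pos: [567.2, -79.5, 250.5]
tool_rot: [1.101, 1.569, -0.112]
wrist_force: [0.2, -0.2, -2.3]
finger_gap: 10.5
```

```bash
python3 - <<'E'
from plan import *
c=[(-95,85,22),(95,85,22),(95,-85,22),(-95,-85,22)]
obs=[(n,P,u) for n,l in(('scene',[(187,306),(240,350),(183,404),(128,351)]),('side',[(262,373),(355,358),(378,435),(275,453)])) for P,u in zip(c,l)]
p,r=fit(obs,[490,-381,0]);print(p,r.round(1).tolist())
s,R=st();print(s['qpos'].round(2))
plan([p[0],p[1],250],R,16,1)
E
```

```text
[ 4.88871258e+02 -3.80510972e+02  2.31219592e-02] [[-0.8, -0.7], [-0.5, -0.6], [-5.0, 1.0], [-2.9, 1.3], [-0.1, -2.4], [1.5, -2.7], [3.0, -3.0], [-1.8, -0.5]]
t 15.15 pos [567.2 -79.5 250.5] rot [ 1.101  1.569 -0.112] F [ 0.2 -0.2 -2.3] gap 10.5
[ 0.62  0.53 -0.84  1.65  0.42  1.16  0.03]
max 0.266 end [ 488.9 -380.5  250. ] rot err 0.0
[[[0.0,-0.186,0.265],[0.0,0.0,0.0],1],[[0.001,-0.186,0.265],[0.0,0.0,0.0],1],[[0.0,-0.186,0.265],[0.0,0.0,0.0],1],[[0.001,-0.186,0.265],[0.0,0.0,0.0],1],[[0.0,-0.186,0.265],[0.0,0.0,0.0],1],[[0.001,-0.186,0.265],[0.0,0.0,0.0],1],[[0.0,-0.186,0.265],[0.0,0.0,0.0],1],[[0.001,-0.186,0.265],[0.0,0.0,0.0],1]]
[[[0.0,-0.186,0.265],[0.0,0.0,0.0],1],[[0.001,-0.186,0.265],[0.0,0.0,0.0],1],[[0.0,-0.186,0.266],[0.0,0.0,0.0],1],[[0.001,-0.186,0.265],[0.0,0.0,0.0],1],[[0.0,-0.187,0.266],[0.0,0.0,0.0],1],[[0.001,-0.186,0.265],[0.0,0.0,0.0],1],[[0.0,-0.187,0.266],[0.0,0.0,0.0],1],[[0.001,-0.186,0.265],[0.0,0.0,0.0],1]]
```

Call:
{"name": "apply_moves", "arguments": {
  "plan": [
    [[0,-0.08,0.11],[0,0,0],1],
    [[0,-0.17,0.25],[0,0,0],1],
    [[0,-0.2,0.28],[0,0,0],1],
    [[0,-0.22,0.32],[0,0,0],1],
    [[0,-0.22,0.32],[0,0,0],1],
    [[0,-0.22,0.32],[0,0,0],1],
    [[0,-0.22,0.32],[0,0,0],1],
    [[0,-0.22,0.32],[0,0,0],1]
  ]
}}

```text
t: 16.15
tool_pos: [525.6, -240.4, 249.0]
tool_rot: [-1.882, 1.569, -3.097]
wrist_force: [0.5, 0.1, -2.6]
finger_gap: 11.1
```

Call:
{"name": "apply_moves", "arguments": {
  "plan": [
    [[0,-0.22,0.32],[0,0,0],1],
    [[0,-0.22,0.32],[0,0,0],1],
    [[0,-0.22,0.32],[0,0,0],1],
    [[0,-0.22,0.32],[0,0,0],1],
    [[0,-0.22,0.3],[0,0,0],1],
    [[0,-0.17,0.24],[0,0,0],1],
    [[0,-0.1,0.13],[0,0,0],1],
    [[0,0,0],[0,0,0],1]
  ]
}}

```text
t: 17.15
tool_pos: [490.4, -376.9, 249.5]
tool_rot: [-2.997, 1.57, 2.072]
wrist_force: [0.2, 1.0, -2.8]
finger_gap: 10.9
```

```bash
python3 - <<'E'
from plan import *
s,R=st();print(R.inv().apply(np.array([488.9,-380.5,120])-s['tool_pos'])/60,s['qpos'].round(2))
cv2.imwrite('pics/side8.png',get_image('side')[:,:,::-1])
cv2.imwrite('pics/w8.png',get_image('wrist')[:,:,::-1])
E
```

```text
t 17.15 pos [ 490.4 -376.9  249.5] rot [-2.997  1.57   2.072] F [ 0.2  1.  -2.8] gap 10.9
[ 2.15769659 -0.04479819  0.04754924] [ 1.09  0.6  -0.83  1.52  0.46  1.22  0.55]
```

View pics/side8.png

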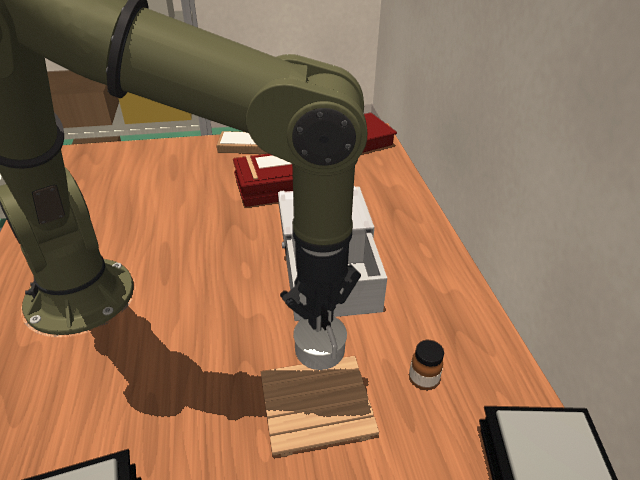

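View pics/w8.png

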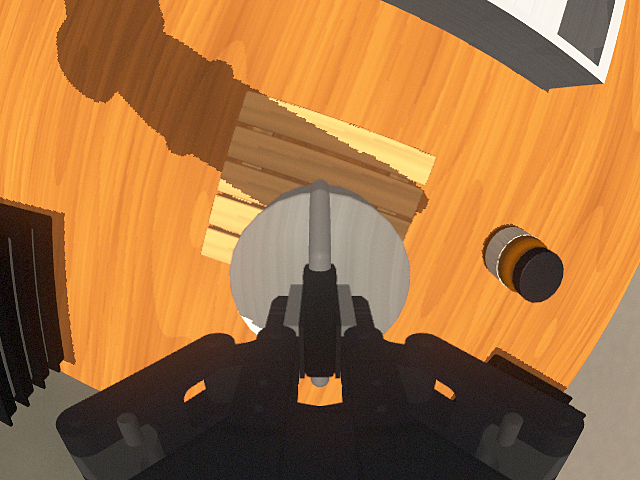

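Call:
{"name": "apply_moves", "arguments": {
  "plan": [
    [[0.2,-0.04,0.05],[0,0,0],1],
    [[0.35,0,0],[0,0,0],1],
    [[0.4,0,0],[0,0,0],1],
    [[0.4,0,0],[0,0,0],1],
    [[0.35,0,0],[0,0,0],1],
    [[0.25,0,0],[0,0,0],1],
    [[0.15,0,0],[0,0,0],1],
    [[0,0,0],[0,0,0],1]
  ]
}}

```text
t: 18.25
tool_pos: [489.5, -379.9, 123.2]
tool_rot: [-2.666, 1.57, 2.404]
wrist_force: [1.0, -0.3, -2.4]
finger_gap: 10.9
```

```bash
python3 - <<'E'
from plan import *
s,R=st()
cv2.imwrite('pics/side9.png',cv2.resize(get_image('side')[260:470,210:450,::-1],None,fx=3,fy=3)[:600])
E
```

```text
t 18.25 pos [ 489.5 -379.9  123.2] rot [-2.666  1.57   2.404] F [ 1.  -0.3 -2.4] gap 10.9
```

View pics/side9.png

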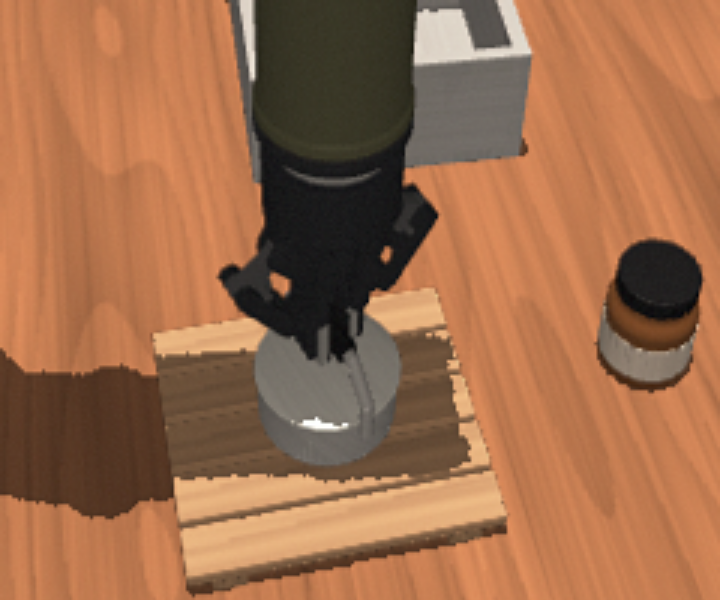

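The pot is centred over the board, about 10 mm above it. Lower it in small steps.

Call:
{"name": "apply_moves", "arguments": {
  "plan": [
    [[0.05,0,0],[0,0,0],1],
    [[0.05,0,0],[0,0,0],1],
    [[0.03,0,0],[0,0,0],1],
    [[0,0,0],[0,0,0],1]
  ]
}}

```text
t: 18.8
tool_pos: [489.5, -380.0, 115.8]
tool_rot: [-2.48, 1.571, 2.59]
wrist_force: [-0.2, 0.4, -2.8]
finger_gap: 10.5
```

Call:
{"name": "apply_moves", "arguments": {
  "plan": [
    [[0.02,0,0],[0,0,0],1],
    [[0.02,0,0],[0,0,0],1],
    [[0,0,0],[0,0,0],1]
  ]
}}

```text
t: 19.18
tool_pos: [489.5, -380.0, 113.4]
tool_rot: [-2.589, 1.571, 2.481]
wrist_force: [0.2, 0.3, -2.8]
finger_gap: 10.8
```

Call:
{"name": "apply_moves", "arguments": {
  "plan": [
    [[0.015,0,0],[0,0,0],1],
    [[0.01,0,0],[0,0,0],1],
    [[0,0,0],[0,0,0],1]
  ]
}}

```text
t: 19.55
tool_pos: [489.7, -380.0, 113.1]
tool_rot: [0.115, 1.57, -1.098]
wrist_force: [-2.4, 1.5, 5.9]
finger_gap: 11.1
```

Contact is made: the weight is carried and there is light pressure. Release.

Call:
{"name": "apply_moves", "arguments": {
  "plan": [
    [[-0.01,0,0],[0,0,0],1],
    [[0,0,0],[0,0,0],0.6],
    [[0,0,0],[0,0,0],0.4],
    [[0,0,0],[0,0,0],0.2],
    [[0,0,0],[0,0,0],0],
    [[0,0,0],[0,0,0],0],
    [[0,0,0],[0,0,0],0]
  ]
}}

```text
t: 20.42
tool_pos: [489.6, -380.0, 112.6]
tool_rot: [3.006, 1.571, 1.793]
wrist_force: [-0.9, 0.6, -0.6]
finger_gap: 43.3
```

Call:
{"name": "apply_moves", "arguments": {
  "plan": [
    [[-0.15,0,0],[0,0,0],0],
    [[-0.3,0,0],[0,0,0],0],
    [[-0.5,0,0],[0,0,0],0],
    [[-0.6,0,0],[0,0,0],0],
    [[-0.6,0,0],[0,0,0],0],
    [[-0.4,0,0],[0,0,0],0],
    [[0,0,0],[0,0,0],0],
    [[0,0,0],[0,0,0],0]
  ]
}}

```text
t: 21.42
tool_pos: [489.2, -380.0, 265.6]
tool_rot: [-1.324, 1.57, -2.537]
wrist_force: [-1.1, -0.0, -0.6]
finger_gap: 42.8
```

```bash
python3 - <<'E'
from plan import *
s,R=st()
b=get_image('side')[:,:,::-1];cv2.imwrite('pics/side10.png',b)
a=get_image('scene')[:,:,::-1];cv2.imwrite('pics/scene10.png',a)
cv2.imwrite('pics/w10.png',get_image('wrist')[:,:,::-1])
for y in(63,60,57):print(y,[proj(n,T2(W,[[-50,y,162],[50,y,162]])).round(1).tolist() for n in('scene','side')])
print([proj(n,T2(W,[[-50,63,182]])).round(1).tolist() for n in('scene','side')])
c1=a[180:330,235:415];cv2.imwrite('pics/c10.png',cv2.resize(c1,None,fx=4,fy=4))
E
```

```text
t 21.43 pos [ 489.2 -380.   265.6] rot [-1.324  1.57  -2.537] F [-1.1 -0.  -0.6] gap 42.8
63 [[[332.9, 210.1], [363.6, 229.1]], [[303.8, 195.5], [345.0, 192.7]]]
60 [[[332.1, 210.6], [362.8, 229.8]], [[303.9, 196.2], [345.3, 193.4]]]
57 [[[331.3, 211.2], [362.0, 230.4]], [[304.1, 196.9], [345.5, 194.1]]]
[[[333.1, 203.9]], [[303.7, 188.5]]]
```

View pics/side10.png

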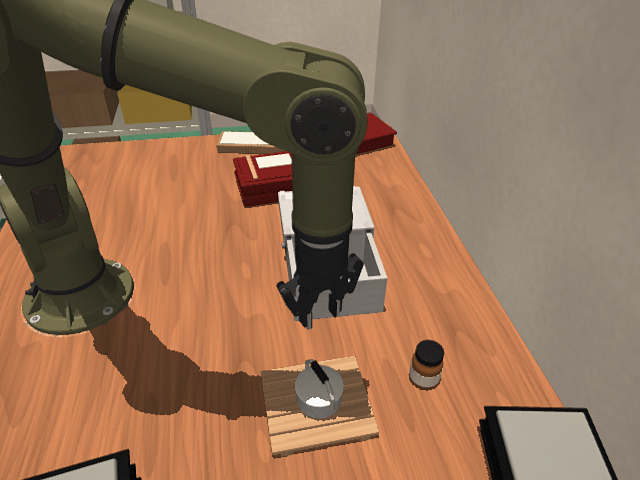

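View pics/scene10.png

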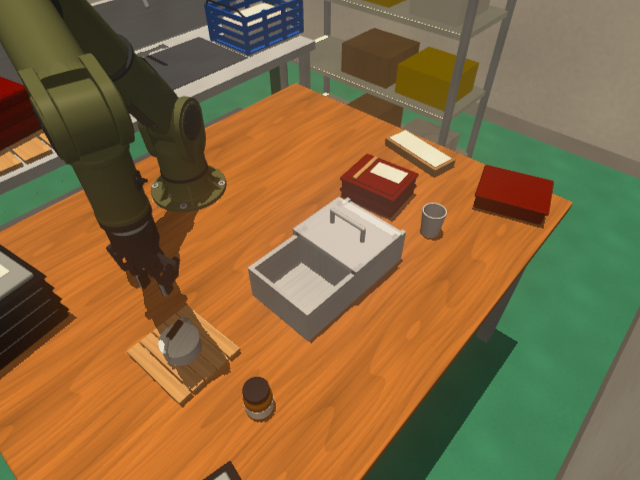

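View pics/w10.png

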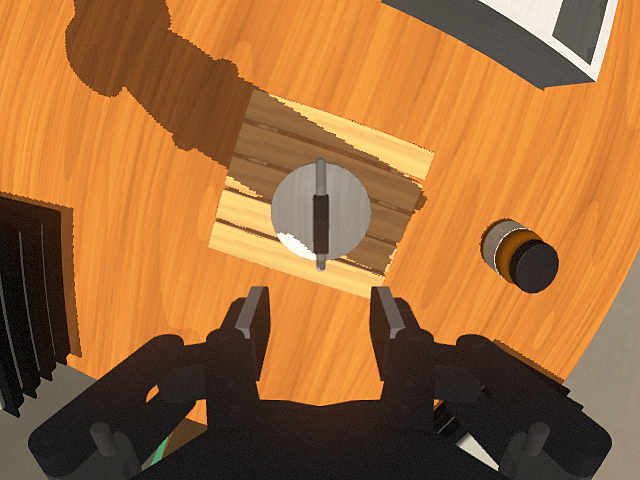

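View pics/c10.png

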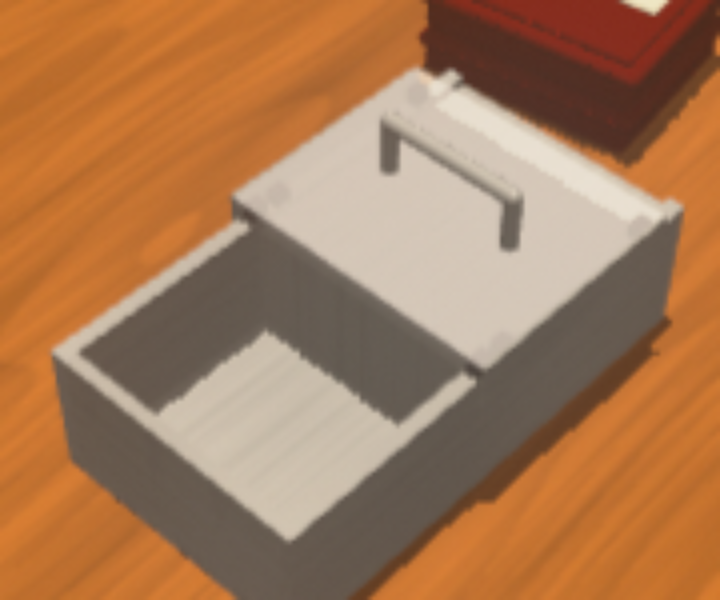

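```bash
python3 - <<'E'
from plan import *
st();print(arm.sign_off())
E
```

```text
t 21.57 pos [ 489.1 -379.9  264.7] rot [-2.564  1.569  2.506] F [0.1 0.5 0.7] gap 42.5
the job is handed in; nothing more can be done
None
```

The cover is open and resting on the rails, and the pot stands upright near the middle of the slatted board. I handed the job in at 21.6 s of the 64 s allowed.

- **Cover:** I lifted it about 22 mm by its bar handle and slid it along the rails. It met the stop after about 149.5 mm of hand travel, where the push force rose to about 10 N. I then lowered it onto the rails and let go. In the last scene picture the handle sits within about a pixel of the fully open position, but one pixel is about 3 mm there. The sharper evidence for the stop is therefore the force and the hand travel.
- **Pot:** I gripped it by the bail sleeve, lifted it clear of the well, and lowered it onto the board in millimetre steps, with about 6 N showing on contact. The last side and wrist pictures show it upright, with a wide margin of board on every side.
- **Bystanders and arm:** The lunch-box stack, jar and cup look unmoved in the last pictures, compared by eye. The gripper is open about 150 mm above the pot and touches nothing.
- **Disagreement:** My fit of the board's corners was off by up to 5 pixels. That puts its centre within about 6 mm, well inside the roughly 43 mm of margin around the pot.

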